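# Scan the blue job tag

### The arm

A 6-joint arm with a two-finger parallel gripper is mounted at the origin on a cart in front of the work surface, level with it; the furniture and walls round the work are solid. World frame = base frame: x ahead of the robot, y to its left, z up, the work surface at z = 0. Lengths are in m, angles in degrees, forces in N, time in s.
With the tool pointing down it reaches from about 0.325 to 0.775 m from the base axis. Payload 5.5 kg.
Tool frame: the origin (TCP) lies at the centre of the arm's flange, where the gripper is bolted on; the fingertips stand 182 mm ahead of it and the grasp point (between the pads) lies 163 mm ahead of it; z points along the fingers, y is the line along which they close (so a half turn about z gives the same grasp; the last joint's range is limited). The gripper opens to 88 mm and grips with 3 to 60 N. Pads are 20 mm wide; open, the fingers measure 115 mm over their backs; the gripper's body (75 mm by 178 mm) begins 61 mm behind the grasp point.
Start: joints at [60.923, 5.22, 70.514, -0, 104.267, -3.249], TCP at [0.261, 0.54, 0.405] pointing down, gripper open.
Joint ranges: [-164.24, 164.24], [-49.07, 125.15], [9.68, 141.18], [-86.29, 266.29], [3.28, 154.24], [-151.56, 151.56]. Speed limits (degrees/s): [147.25, 147.25, 172.46, 180, 180, 180].

### API

Orientations are given as [roll, pitch, yaw] about the fixed x, y, z axes, in that order (R = Rz(yaw) Ry(pitch) Rx(roll)).
In Python, from station import r gives the robot as it stands. The module is installed in compiled form; this text tells all that it offers. Calls block until the motion is done:
- r.reach(position, orientation): joint-space move of the TCP to a pose.
- r.servo_line(position, rotation=None, speed=0.15): straight line of the TCP; rotation=None keeps the orientation; speed is the mean speed in m/s.
- r.move_joints(angles): joint-space move.
- r.let_go() and r.grab(squeeze=None): open the fingers fully, or close them until they stop; squeeze is the grip in N (None keeps the last).
- r.wait(seconds).
- r.inverse_kinematics(position, orientation): joint angles nearest the present ones, or None.
- r.sense(): the state.
- r.snapshot(name): name is "scene" or "top" or "wrist"; returns a dict with "frame" (420x560x3 uint8, red, green, blue), "fx", "fy", "cx", "cy" (pixels), "R" (3x3) and "t" (3): a world point X has camera coordinates R X + t. Camera axes: x right, y down, z forward; pixel columns grow to the right and rows downward; lengths in m; the calibration is good to about 2 mm. The wrist camera is an equidistant fisheye: a pixel r from the principal point sees the ray r / f radians off the axis. A picture is of the moment at which its call begins. There is no depth.
A pose or a line that the arm cannot do raises r.IKError and nothing moves.
- r.hand_in(): hands the job in; it is judged then, once.
The state is a dict: "clock": time; "joints": joint angles; "joint_vel": joint speeds; "joint_torque": joint torques, N m; "tcp_pos": TCP position; "orientation": TCP orientation; "contact_force": force on the tool from outside, world axes, zero at the start; "torque": the same for the moment, N m; "opening": finger opening in m; "gripper_force": force on a finger pad.
Only numpy, scipy, OpenCV 4.12 (cv2) and the standard library are available. Lean on these libraries where they do the work, as an engineer would, in place of code of your own. Each camera call takes 0.05 s, during which the arm holds its last target. There are 200 camera calls.

### The job

Clock on to the blue job: pick up the hand scanner from its charging pad, aim its window squarely at the middle of the bar-code label on the blue tag stand from about 10 cm away (window to label), and hold it steady there for two seconds. Do not scan the yellow or green tag and do not disturb the cup, tape measure or gear casting. Then set the scanner gently back on the charging pad, right way up and along the middle of the pad as it lay before, and let go.

Things in the scene. Friction and masses are not known exactly. Their poses are not given: they have to be found in the camera images.
- scanner: loose hand-held bar-code scanner, 140 mm long, about 0.16 kg: black grip 34 mm wide, 36 mm high, from 70 mm behind to 23 mm ahead of the origin; beyond it a grey head 48 mm wide, 42 mm high, with orange collar, orange button on top, window at the front. Origin: centre of the flat underside. x along it to the window, y to its left, z up. Grip it across the black grip at the origin.
- window (a point): centre of the scanner's black window with a red slit, 70 mm ahead of the scanner's origin and 21 mm above its underside; same axes as the scanner. The beam starts here and runs along +x.
- pad: flat grey charging pad with a black rubber top, 170 x 100 mm and 8 mm high, fixed. Origin: centre of its underside on the bench. x along its length, z up. The scanner lies along its x, window toward +x at the start.
- blue_stand: fixed tag stand with a blue plate, 84 mm wide, top edge 106 mm above the bench. Origin: on the bench under the label's centre; x (level) points away from the reader. The steel foot reaches 35 mm in front of the origin and 35 mm behind it.
- blue_label (a point): centre of the white bar-code label (64 mm wide, 44 mm high) on the blue plate, 75 mm above the bench. The plate leans back 20 degrees. x points INTO the label at right angles (away from the reader and 20 degrees downward: a beam along +x meets it square-on), y along its width, z up along it. This is the label to scan.
- yellow_stand: fixed tag stand with a yellow plate, 84 mm wide, top edge 106 mm above the bench. Origin: on the bench under the label's centre; x (level) points away from the reader. The steel foot reaches 35 mm in front of the origin and 35 mm behind it.
- yellow_label (a point): centre of the white bar-code label (64 mm wide, 44 mm high) on the yellow plate, 75 mm above the bench. The plate leans back 20 degrees. x points INTO the label at right angles (away from the reader and 20 degrees downward: a beam along +x meets it square-on), y along its width, z up along it. Not to be scanned.
- green_stand: fixed tag stand with a green plate, 84 mm wide, top edge 106 mm above the bench. Origin: on the bench under the label's centre; x (level) points away from the reader. The steel foot reaches 35 mm in front of the origin and 35 mm behind it.
- green_label (a point): centre of the white bar-code label (64 mm wide, 44 mm high) on the green plate, 75 mm above the bench. The plate leans back 20 degrees. x points INTO the label at right angles (away from the reader and 20 degrees downward: a beam along +x meets it square-on), y along its width, z up along it. Not to be scanned.
- gear_casting: bystander: grey cast gear housing, 76 x 111 x 46 mm, loose, behind the stands. Origin: centre of its underside.
- tape_measure: bystander: yellow tape measure, 43 x 86 x 66 mm, loose, on the right of the bench. Origin: centre of its underside.
- white_cup: bystander: white cup, 70 mm across and 88 mm high, loose, on the left of the bench. Origin: centre of its underside.
There are look-alikes about, which are no part of the job. Leave any pink look-alike of the scanner alone.

How it is judged (in metres and radians):
On the way:
1. held scanner aimed at the blue label for 1 s: window 40-160 mm off, beam within 20 mm sideways and 15 mm up/down of its centre and 0.42 rad of square-on, under 30 mm/s and 0.2 rad/s (x of blue_label in the frame of window between 0.04 and 0.16 m and y of blue_label in the frame of window between -0.02 and 0.02 m and z of blue_label in the frame of window between -0.015 and 0.015 m and angle between the x axis of window and the x axis of blue_label, either way round below 0.42 rad and x of window in the frame of blue_label below -0.03 m and contact force between the fingers and scanner above 0.5 N and linear speed of scanner below 0.03 m/s and angular speed of scanner below 0.2 rad/s), for 1 s.
At the end, for the whole second after the job is handed in: The scanner, released and at rest, lies right way up flat on the pad, its middle within 30 mm along and 25 mm across of the pad's middle, its length within 0.35 rad of the pad's (x of scanner in the frame of pad between -0.03 and 0.03 m and y of scanner in the frame of pad between -0.025 and 0.025 m and z of scanner in the frame of pad between 0.004 and 0.012 m and angle between scanner's own z axis and vertical below 0.1 rad and angle between the x axis of scanner and the x axis of pad, either way round below 0.35 rad and linear speed of scanner below 0.02 m/s and contact force between the fingers and scanner below 0.1 N); the robot touches nothing.
It fails at once if the scanner is let fall (moves faster than 0.6 m/s with no finger on it) (linear speed of scanner above 0.6 m/s and contact force between the fingers and scanner below 0.01 N).
It fails at once if the held scanner comes to rest aimed at the middle of the yellow or green label ((x of yellow_label in the frame of window between 0.04 and 0.16 m and y of yellow_label in the frame of window between -0.015 and 0.015 m and z of yellow_label in the frame of window between -0.012 and 0.012 m and angle between the x axis of window and the x axis of yellow_label, either way round below 0.35 rad and x of window in the frame of yellow_label below -0.03 m and contact force between the fingers and scanner above 0.5 N and linear speed of scanner below 0.03 m/s and angular speed of scanner below 0.2 rad/s) or (x of green_label in the frame of window between 0.04 and 0.16 m and y of green_label in the frame of window between -0.015 and 0.015 m and z of green_label in the frame of window between -0.012 and 0.012 m and angle between the x axis of window and the x axis of green_label, either way round below 0.35 rad and x of window in the frame of green_label below -0.03 m and contact force between the fingers and scanner above 0.5 N and linear speed of scanner below 0.03 m/s and angular speed of scanner below 0.2 rad/s)).
It fails at once if the cup, tape measure or gear casting is moved by more than 30 mm (distance of any of white_cup, tape_measure, gear_casting from where it was at the start of the episode above 0.03 m).
It also fails if it takes over 40 s, if anything falls off the work surface, if the arm or the gripper's body presses on something with over 40 N, if the wrist force passes 120 N, or if a joint passes its speed limit or range.

## Working session

There is one attempt and no reset: what is moved stays moved. The work goes in short steps, each a Python script; the robot and the scene stay as the last script left them, time stands still between calls to the robot, and variables do not carry over. Pictures are saved under pics/ and viewed, at most 10 in all, crops included, and the job is handed in when it is done.

```bash
mkdir -p pics
python3 - <<'E'
from station import r
import cv2,pickle
d={}
for n in("scene","top"):
    s=r.snapshot(n);d[n]=s;cv2.imwrite(f"pics/{n}0.png",s["frame"][:,:,::-1])
    print(n,s["fx"],s["fy"],s["cx"],s["cy"],s["R"],s["t"])
pickle.dump(d,open("snap.pkl","wb"))
print(r.sense()["clock"])
E
```

```text
scene 421.02413055053455 421.02413055053455 281.6621107351116 206.5280843019673 [[ 0.58166274 -0.8134188   0.0042796 ]
 [-0.51698271 -0.37373772 -0.77009675]
 [ 0.62801062  0.4457241  -0.63791276]] [-0.3281557   0.3717795   0.86259815]
top 423.6909504515186 423.6909504515186 278.20742622631474 218.3043869478194 [[-0.01495556 -0.9998564  -0.0079694 ]
 [-0.98636354  0.01605928 -0.16379584]
 [ 0.1639003   0.00541107 -0.98646207]] [0.05862479 0.59710905 1.12354415]
0.1
```

View pics/scene0.png

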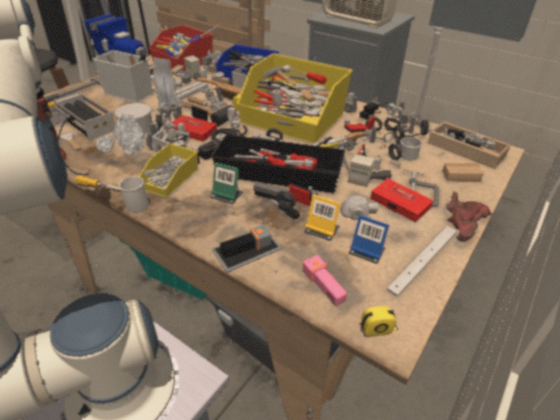

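View pics/top0.png

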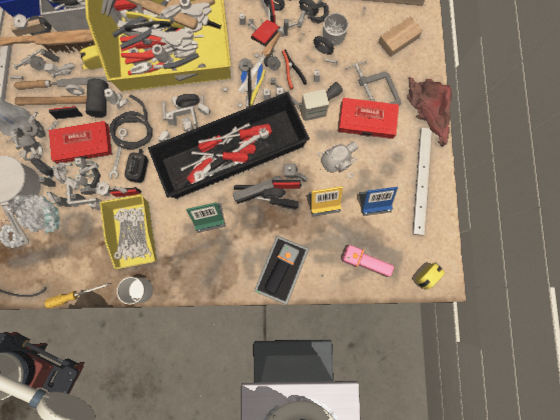

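The scene view has the pad and scanner at about (247,247), and the blue, yellow and green stands at (370,238), (322,214) and (226,182). In the top view the pad is at (281,269), the blue stand at (379,201) and the pink decoy at (368,261). I'll enlarge both next.

Run:
```python
import cv2,pickle,numpy as np
d=pickle.load(open("snap.pkl","rb"))
def crop(n,c,r,w,h,k,o):
    f=d[n]["frame"][r:r+h,c:c+w,::-1]; cv2.imwrite(o,cv2.resize(f,None,fx=k,fy=k,interpolation=cv2.INTER_CUBIC))
crop("top",240,170,200,140,4,"pics/topc.png")
crop("scene",205,190,195,85,4,"pics/scc.png")
```

```text
(no output)
```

View pics/topc.png

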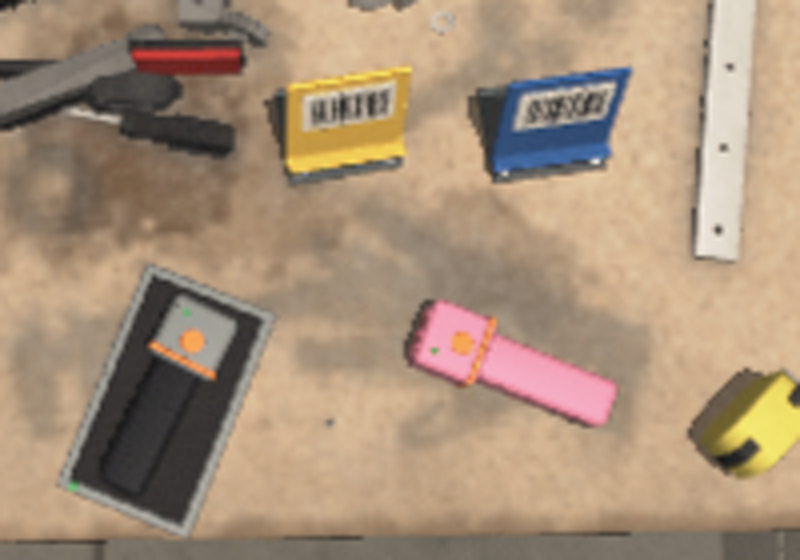

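View pics/scc.png

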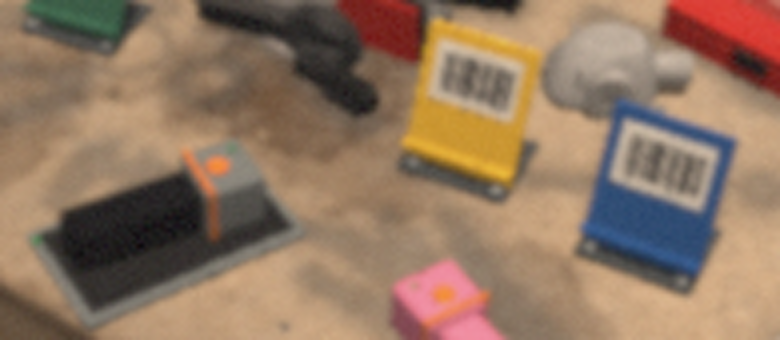

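```bash
cat > h.py <<'E'
import numpy as np,pickle
from scipy.optimize import least_squares
from scipy.spatial.transform import Rotation as Ro
d=pickle.load(open("snap.pkl","rb"))
off={"top":(240,170),"scene":(205,190)}
def px(n,u): return (np.array(u,float)+.5)/4-.5+np.array(off[n])
def proj(n,X):
    s=d[n];c=np.asarray(X)@s["R"].T+s["t"]
    return np.c_[s["fx"]*c[:,0]/c[:,2]+s["cx"],s["fy"]*c[:,1]/c[:,2]+s["cy"]]
def fit(model,views,x0,nm):
    f=lambda p:np.concatenate([(proj(n,np.c_[(Ro.from_euler('z',p[2]).apply(np.array(model)[i]))+[p[0],p[1],0]])-px(n,u)).ravel() for n,i,u in views])
    s=least_squares(f,x0,loss='soft_l1');print(nm,s.x[:2].round(4),np.degrees(s.x[2]).round(2),"res",f(s.x).round(1));return s.x
t=np.radians(20);zl=np.array([np.sin(t),0,np.cos(t)])
lab=[np.array([0,y,.075])+z*zl for y,z in((.032,.022),(-.032,.022),(-.032,-.022),(.032,-.022))]
A=[0,1,2,3]
if __name__=="__main__":
    fit(lab,[("top",A,[(519,106),(615,86),(607,118),(512,130)]),("scene",A,[(623,119),(719,150),(706,211),(611,180)])],[.6,-.25,0],"blue")
    fit(lab,[("top",A,[(303,104),(394,84),(394,117),(305,130)]),("scene",A,[(442,39),(528,66),(515,120),(430,93)])],[.6,-.1,0],"yellow")
    fit([(x,y,.008) for x,y in((.085,.05),(.085,-.05),(-.085,-.05),(-.085,.05))],[("top",A,[(150,267),(273,318),(187,533),(60,486)]),("scene",[1,2,3],[(303,230),(92,325),(33,240)])],[.45,0,0],"pad")
    fit([(.07,.024,.05),(.07,-.024,.05),(-.07,-.017,.044),(-.07,.017,.044)],[("top",A,[(175,291),(238,317),(140,492),(101,470)]),("scene",[0,1],[(235,143),(265,183)])],[.45,0,0],"scanner")
E
python3 h.py
```

```text
blue [ 0.6479 -0.2302] 9.07 res [ 0.5 -1.4 -0.1 -0.5 -0.8  0.1  0.3  1.1  0.5  0.5  0.   0.1 -0.8 -0.2
 -0.1  0.1]
yellow [ 0.6512 -0.0845] 9.61 res [ 0.1 -1.1  0.7 -0.4 -0.2 -0.  -0.6  0.9 -0.1 -0.  -0.2 -0.4 -0.1  0.5
  0.1  0.7]
pad [0.4581 0.0416] -22.77 res [-0.5 -1.1  1.5 -0.8  0.8  2.3 -0.8  0.4  2.4 -0.1 -0.4  0.4 -1.6 -1.7]
scanner [0.4588 0.0458] -26.71 res [ 0.1 -0.5  0.2  0.6  0.   2.5 -1.5  2.5  1.3 -2.9  1.5 -2.5]
```

```bash
cat > plan.py <<'E'
import numpy as np
from scipy.spatial.transform import Rotation as Ro
PAD=(.4581,.0416,-22.8); BLUE=(.6479,-.2302,9.07)
def tcp(o,Rs,flip,hg=.024,dx=0.,up=0.):
    """TCP pose holding the scanner with origin o and rotation Rs"""
    Rt=Rs*Ro.from_euler('x',180,degrees=True)
    if flip: Rt=Rt*Ro.from_euler('z',180,degrees=True)
    p=np.array(o)+Rs.apply([dx,0,hg+.163])+[0,0,up]
    return list(p),list(Rt.as_euler('xyz',degrees=True))
def scan(dist=.10,b=BLUE):
    Rs=Ro.from_euler('ZY',[b[2],20],degrees=True)
    return np.array([b[0],b[1],.075])-Rs.apply([dist+.07,0,.021]),Rs
E
python3 - <<'E'
from station import r
from plan import *
import cv2,pickle
Rz=Ro.from_euler('z',-26,degrees=True)
for f in(0,1):
    for a in(tcp((.459,.044,.008),Rz,f,up=.15),tcp((.459,.044,.008),Rz,f),tcp(*scan(),f)):
        q=r.inverse_kinematics(*a);print(f,np.round(a[0],3),np.round(a[1],1),None if q is None else np.round(q,1))
f=0
p,o=tcp((.459,.044,.008),Rz,f,up=.17)
r.reach(p,o)
s=r.snapshot("wrist");pickle.dump(s,open("w.pkl","wb"));cv2.imwrite("pics/w1.png",s["frame"][:,:,::-1]);print(s["fx"],s["cx"],s["cy"],r.sense()["clock"])
E
```

```text
0 [0.459 0.044 0.345] [180.   0. -26.] [  1.2 -16.7  97.   -0.   99.7 117.2]
0 [0.459 0.044 0.195] [180.   0. -26.] [  1.2 -13.1 109.4  -0.   83.7 117.2]
0 [ 0.546 -0.246  0.289] [180.   20.    9.1] [-24.5  13.2  74.5 -11.5 108.9  54.3]
1 [0.459 0.044 0.345] [-180.    0.  154.] [  1.2 -16.7  97.   -0.   99.7 -62.8]
1 [0.459 0.044 0.195] [-180.    0.  154.] [  1.2 -13.1 109.4  -0.   83.7 -62.8]
1 [ 0.546 -0.246  0.289] [ 180.   -20.  -170.9] [ -24.5   13.2   74.5  -11.5  108.9 -125.7]
325.19226210127806 279.72172178953366 211.57979418438424 2.0833
```

View pics/w1.png

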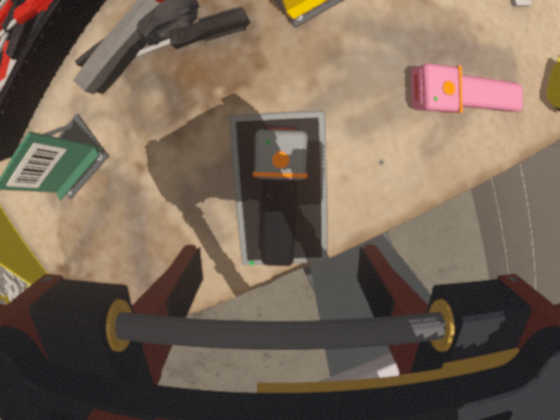

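The wrist view has the pad corners at (231,114), (323,111), (326,257) and (245,265). The scanner runs almost straight up the image, with its collar at (253–307,177) and its tail at (260–294,263). I'll refine the fit with these fisheye points.

Run:
```python
import pickle,numpy as np
from scipy.optimize import least_squares
from plan import *
s=pickle.load(open("w.pkl","rb"))
def pr(X):
    c=X@s["R"].T+s["t"];h=np.hypot(c[:,0],c[:,1]);k=s["fx"]*np.arctan2(h,c[:,2])/h
    return np.c_[k*c[:,0]+s["cx"],k*c[:,1]+s["cy"]]
def fit(n,M,U):
    f=lambda p:(pr(Ro.from_euler('z',p[2]).apply(M)+[p[0],p[1],0])-U).ravel()
    q=least_squares(f,[.46,.04,-.4],loss='soft_l1');print(n,q.x[:2].round(4),np.degrees(q.x[2]).round(1),f(q.x).round(1))
fit("pad",np.array([(.085,.05,.008),(.085,-.05,.008),(-.085,-.05,.008),(-.085,.05,.008)]),np.array([(231,114),(323,111),(326,257),(245,265)]))
fit("scanner",np.array([(.023,.024,.05),(.023,-.024,.05),(-.07,-.017,.04),(-.07,.017,.04)]),np.array([(253,176),(307,178),(294,263),(260,263)]))
```

```text
pad [0.4585 0.0437] -22.7 [-2.4 -0.1  2.8 -2.5  3.   4.  -2.7  0.4]
scanner [0.4599 0.0458] -27.8 [ 1.  -0.2 -1.  -0.5 -0.6  1.1  0.7  0.1]
```

Run:
```python
from station import r
from plan import *
import cv2
Rz=Ro.from_euler('z',-27,degrees=True); O=(.460,.0456,.008)
p,o=tcp(O,Rz,0,up=.05); r.reach(p,o)
p,o=tcp(O,Rz,0); r.servo_line(p,speed=.06)
print(r.sense()["contact_force"])
r.grab(25); s=r.sense();print(s["opening"],s["gripper_force"],s["contact_force"])
p,o=tcp(O,Rz,0,up=.16); r.servo_line(p,speed=.1)
p0,Rs=scan(.10)
q,o=tcp(p0,Rs,0,up=.06); r.reach(q,o)
q,o=tcp(p0,Rs,0); r.servo_line(q,speed=.06); r.wait(.3)
for n in("scene","wrist"):
    s=r.snapshot(n); f=s["frame"]
    if n=="scene": f=cv2.resize(f[150:300,250:450],None,fx=4,fy=4,interpolation=cv2.INTER_CUBIC)
    cv2.imwrite(f"pics/s_{n}.png",f[:,:,::-1])
s=r.sense();print(s["clock"],s["opening"],s["gripper_force"],np.round(s["tcp_pos"],4),np.round(q,4),np.round(s["orientation"],2))
```

```text
[ 0.21107854 -0.01222407 -0.84377904]
0.033770093253688106 24.925707578659058 [ 0.01062483 -0.84356041 -0.00399701]
8.95 0.03368172356577589 24.92766559123993 [ 0.5462 -0.2464  0.2893] [ 0.5462 -0.2464  0.2891] [179.99  19.99   9.07]
```

View pics/s_scene.png

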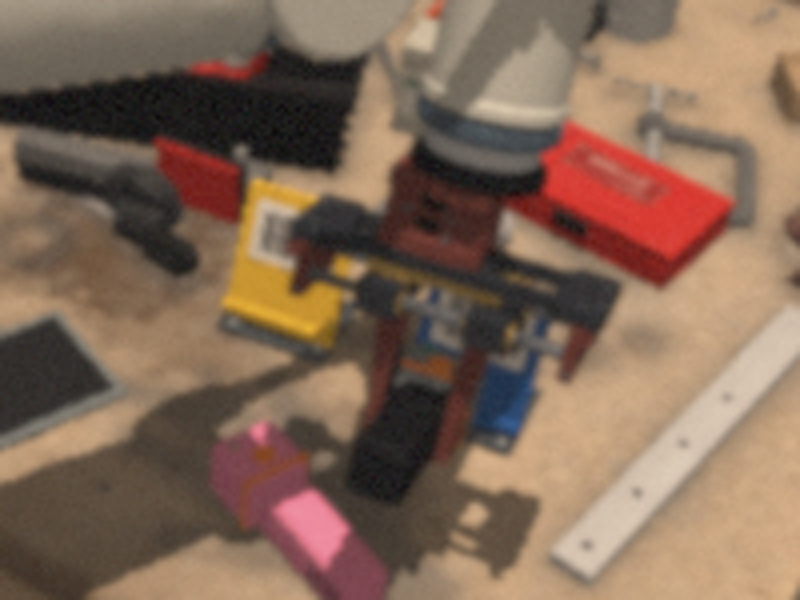

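View pics/s_wrist.png

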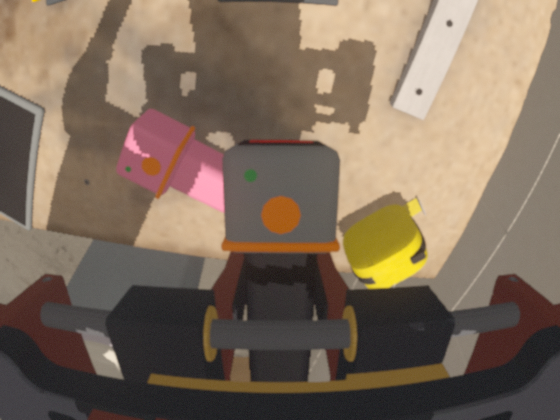

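The scanner sits straight and centred in the fingers: collar at (222–340,247), front edge at v≈143. I'll check those points against the expected in-hand pose while holding.

Run:
```python
from station import r
from plan import *
from scipy.optimize import least_squares
s=r.snapshot("wrist")
o,Rs=scan(.10)
M=np.array([(.023,.024,.042),(.023,-.024,.042),(.07,.018,.042),(.07,-.018,.042)])
U=np.array([(222,247),(340,247),(232,145),(330,145)])
def pr(X):
    c=X@s["R"].T+s["t"];h=np.hypot(c[:,0],c[:,1]);k=s["fx"]*np.arctan2(h,c[:,2])/h
    return np.c_[k*c[:,0]+s["cx"],k*c[:,1]+s["cy"]]
print(pr(Rs.apply(M)+o).round(0).tolist())
def f(p): return (pr(Rs.apply(Ro.from_euler('zy',p[1:3]).apply(M-[0,0,.024])+[p[0],0,.024])+o)-U).ravel()
q=least_squares(f,[0,0,0]);print(q.x[0],np.degrees(q.x[1:]),f(q.x).round(1))
r.wait(2.0);s=r.sense();print(s["clock"],s["gripper_force"])
```

```text
[[225.0, 252.0], [339.0, 252.0], [236.0, 139.0], [329.0, 139.0]]
0.002033876483066923 [ 0.53065265 -5.44408677] [ 2.2  6.8 -0.6  6.  -0.4 -4.8  0.4 -5.6]
11.0 24.92749571800232
```

Run:
```python
from plan import *
import h,cv2
o,Rs=scan(.10)
M=np.array([(-.07,.017,0),(-.07,-.017,0),(-.07,.017,.036),(-.07,-.017,.036)])
f=cv2.imread("pics/s_scene.png"); f=f[330:530,280:500]; f=cv2.convertScaleAbs(f,alpha=1.8,beta=20); f=cv2.resize(f,None,fx=2.5,fy=2.5)
for a,c in((0,(0,255,0)),(5,(0,0,255))):
    X=Rs.apply(Ro.from_euler('y',a,degrees=True).apply(M-[0,0,.024])+[0,0,.024])+o
    u=(h.proj("scene",X)-[250,150]+.5)*4-.5
    print(a,u.round(0).tolist())
    for p in u: cv2.circle(f,tuple(int(v) for v in (p-[280,330])*2.5),4,c,1)
cv2.imwrite("pics/tail.png",f)
```

```text
0 [[342.0, 491.0], [401.0, 513.0], [356.0, 434.0], [416.0, 455.0]]
5 [[343.0, 483.0], [403.0, 504.0], [359.0, 423.0], [419.0, 444.0]]
```

View pics/tail.png

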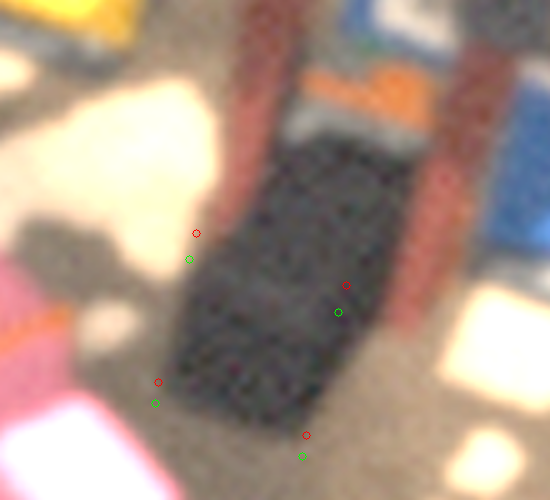

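The tail in the image is within about 2 px of the level-in-hand prediction, so the aim is already inside the limits. As insurance against a few degrees of slip I'll also hold 9 mm higher and 9 mm lower, then return the scanner.

Run:
```python
from station import r
from plan import *
import cv2
p0,Rs=scan(.10)
for dz in(.009,-.009):
    q,o=tcp(p0+Rs.apply([0,0,dz]),Rs,0); r.servo_line(q,speed=.03); r.wait(1.3)
q,o=tcp(p0,Rs,0,up=.07); r.servo_line(q,speed=.12)
Rz=Ro.from_euler('z',-22.7,degrees=True); O=(.4583,.0428,.008)
q,o=tcp(O,Rz,0,up=.12); r.reach(q,o)
q,o=tcp(O,Rz,0,up=.015); r.servo_line(q,speed=.08)
q,o=tcp(O,Rz,0,up=.0005); r.servo_line(q,speed=.02)
s=r.sense();print(s["clock"],s["opening"],s["gripper_force"],np.round(s["contact_force"],2))
r.let_go()
q,o=tcp(O,Rz,0,up=.15); r.servo_line(q,speed=.1)
s=r.snapshot("wrist");cv2.imwrite("pics/end.png",s["frame"][:,:,::-1]);print(r.sense()["clock"],r.sense()["opening"])
```

```text
19.1167 0.03391330495641142 24.927459061145782 [-0.31 -0.08 -1.  ]
21.7583 0.08776838020542611
```

View pics/end.png

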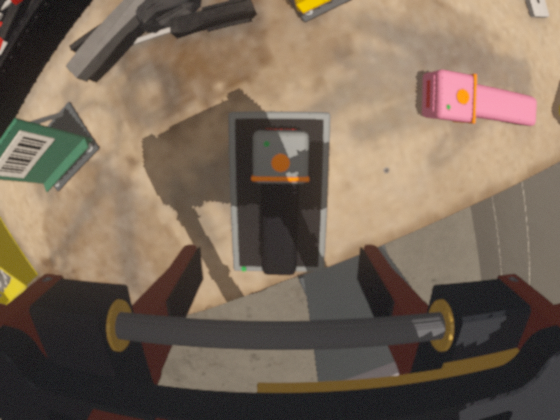

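The scanner lies centred and straight on the pad: collar at (251–309,180), pad spanning (230–329,113–270). The gripper is open and clear, so I'll hand in.

```bash
python3 -c "
from station import r
print(r.hand_in())"
```

```text
the job is handed in; nothing more can be done
None
```

I aimed the scanner at the blue label from about 10 cm, held it there for over two seconds, set it back on the pad and handed the job in at about 22 s; the hand-in returned no verdict, so the result is unconfirmed.

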